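# Tighten the blade nut of an upturned blender jar with its hex key

## Task

The blender jar stands upside down for its blade unit to be fastened. Take the square-headed hex key from its pocket on the motor base, find the hex socket of the nut down in the jar's foot with it, and turn the nut clockwise, regrasping as needed, until it stops fully home. Then put the key back in its pocket, fully down, let go, and leave the other things where they stand.

Things in the scene. Friction and masses are not known exactly. Their poses are not given: they have to be found in the camera images.
- jar: Glass blender jar, fixed, upside down on a round black rubber mat 152 mm across. Origin: centre of the mat's underside, z up. 92 mm high; its black foot on top is 115 mm across with an open round well, 78 mm across and 38 mm deep, in which the nut sits. A D handle at its +x side reaches 111 mm from the axis. It does not budge.
- nut_top (a point): Centre of the top face of the grey nut, on the jar's axis; z up, turns with the nut. The nut is round, 60 mm across. In its top is a hex socket, 23.6 mm across flats, 20 mm deep (17.5 mm over a small shaft end in the middle), with a 2.5 mm 45 degree lead-in at the mouth; two flats face this point's +y and -y, two corners +x and -x.
- nut (a joint): Turn of the nut in rad: 0 is fully home against a hard stop, positive is unscrewed (anticlockwise from above). It starts 2.8 to 4.2 rad from home, takes about 0.2 N m and stays where it is left. Home, its top face is 76 mm above the worktop, 16 mm below the well's rim; it stands 0.8 mm higher per rad unscrewed.
- motor_base: Blender motor base, fixed, 200 mm deep, 136 mm wide. Origin: on the worktop under the key's pocket; -x its front with a small dial. The grey front deck with the pocket is 55 mm high, 70 mm deep and 120 mm wide, from x -35 to 35 mm; behind it the round steel part with the jar seat, 85 mm high, reaches to x 166 mm.
- pocket (a point): Centre of the mouth of the key's pocket, a round hole 31 mm across and 21 mm deep in the motor base's front deck, 55 mm above the worktop. (Above the rear of the worktop hangs a wall shelf: its front edge is 0.575 m ahead of the robot's axis, its underside 0.62 m above the worktop. Keep the arm clear of it.)
- key: Loose hex key with a square head, 90 mm high, standing upright in the pocket. Origin: tip of its steel shank, z up. From the tip: tapered round pilot, 17 to 22 mm across, to 5 mm; hexagon 22 mm across flats to 17 mm (flats face the key's +y and -y, corners +x and -x); round collar 38 mm across to 23 mm, which rests on the pocket's deck or the nut's top when fully in. It stands by itself in either.
- key_handle (a point): Centre of the key's upright black square handle, 70 mm above the tip, where it is taken from above across two opposite flats. The handle spans 50 to 90 mm above the tip, is 34 mm square, with its flats facing the key's +x, -x, +y and -y, so it can be taken anew every quarter turn. Key mass about 0.12 kg.
- tin: Loose closed food tin, 57 mm across, 72 mm high, between jar and motor base; origin under its centre. Leave it standing.
- mug: Loose striped mug, 93 mm high, at the left; origin under it. Leave it.
Things that resemble listed ones, but are neither listed nor needed, are in the scene too. Leave any green or purple look-alike of the key alone.

How it is judged:
By the outcome, as a careful person would: the job done as asked, in the order asked, and still so for the second after the job is handed in, with the robot touching nothing.
It also fails if it takes over 61 s, if anything falls off the work surface, if the arm or the gripper's body presses on something with over 40 N, if the wrist force passes 120 N, or if a joint passes its speed limit or range.

## Robot

A 6-joint arm with a two-finger parallel gripper is mounted at the origin on a cart in front of the work surface, level with it; the furniture and walls round the work are solid. World frame = base frame: x ahead of the robot, y to its left, z up, the work surface at z = 0. Lengths are in m, angles in rad, forces in N, time in s.
With the tool pointing down it reaches from about 0.375 to 0.9 m from the base axis. Payload 3.1 kg.
Tool frame: the origin (TCP) lies on the centre line of the jaws, within the pads' length; the fingertips stand robot.nose_length ahead of it and the grasp point (between the pads) lies 6 mm ahead of it (robot.nose_length is the distance from the TCP to the fingertips, in m); z points along the fingers, y is the line along which they close (so a half turn about z gives the same grasp; the last joint's range is limited). The gripper opens to 87 mm and grips with 3 to 60 N. Pads are 19 mm wide; open, the fingers measure 117 mm over their backs; the gripper's body (75 mm by 190 mm) begins 51 mm behind the grasp point.
Start: joints at [-1.421, 0.527, 1.433, -0, 1.181, -0.178], TCP at [0.201, -0.592, 0.248] pointing down, gripper open.
Joint ranges: [-3.08, 3.08], [-0.75, 2.2], [0.22, 2.44], [-1.43, 4.57], [0, 2.65], [-2.85, 2.85]. Speed limits (rad/s): [2.79, 2.79, 3.14, 3.14, 3.14, 3.14].

## Interface

Orientations are given as a unit quaternion [x, y, z, w].
In Python, from rig import robot gives the robot as it stands.
- The arm moves only by the shell command python3 -m crank 'ROWS' [FORCE]. ROWS is JSON, one flat list of numbers, 7 for each row, row after row: the shift along the tool's x, y, z in mm, then the turn, a rotation vector about the tool's x, y, z in degrees, then the closure in counts, from 0 (fully open) to 255 (shut). In form: [x, y, z, ax, ay, az, fingers, x, y, z, ax, ay, az, fingers, ...]. A call has exactly 5 rows; each row is the pose to reach, as a shift and turn from the pose commanded when the call began, along the tool's axes at that moment; what a row does not reach only later rows make up. A row lasts 1/12 s, in which the tool goes at most 41.7 mm and 7.16 degrees, less where a joint would pass 70% of its speed; a pose out of reach is approached as far as the arm can. A call with a gripper value outside its range is refused whole. The fingers move at their own pace and stop on an object; FORCE is the grip in N (left out, the last holds). Time passes only in rows, so rows that repeat a pose let the fingers close, or fill a call up. It gives the time, the measured TCP pose, the force, the opening and the grip force at its end, in the units of the state.
- robot.get_obs(): the state, without advancing time (a new reading comes with each control period).
- robot.camera(name): name is "side" or "top" or "wrist"; returns a dict with "pixels" (480x640x3 uint8, red, green, blue), "intrinsics" (3x3 intrinsics, pixels), "extrinsics" (4x4, takes a point from camera to world coordinates); the wrist camera has in their place "mount" (4x4, takes a point from camera to tool coordinates, whose origin is the TCP and whose axes are the flange's). Camera axes: x right, y down, z forward; pixel columns grow to the right and rows downward; lengths in m; the calibration is good to about 2 mm. A picture is of the moment at which its call begins: read the wrist's pose just before it. There is no depth.
- robot.hand_in(): hands the job in; it is judged then, once.
The state is a dict: "time": time; "q": joint angles; "joint_velocities": joint speeds; "joint_torque": joint torques, N m; "position": TCP position; "tool_rot": TCP orientation; "ft_force": force on the tool from outside, world axes, zero at the start; "moment": the same for the moment, N m; "grip_width": finger opening in m; "grip_force": force on a finger pad.
Only numpy, scipy, OpenCV 4.12 (cv2) and the standard library are available. Lean on these libraries where they do the work, as an engineer would, in place of code of your own. Each camera call takes 0.05 s, during which the arm holds its last target. There are 200 camera calls.

## Working session

There is one attempt and no reset: what is moved stays moved. The work goes in short steps, Python scripts to look and compute and a shell command to move; the robot and the scene stay as the last step left them, time stands still between calls to the robot, and variables do not carry over. Pictures are saved under pics/ and viewed, at most 10 in all, crops included, and the job is handed in when it is done.

```bash
ls; mkdir -p pics; python3 - <<'E'
from rig import robot
import cv2,numpy as np,pickle
print(robot.nose_length, robot.get_obs())
d={}
for n in("side","top","wrist"):
    c=robot.camera(n);d[n]=c
    cv2.imwrite(f"pics/{n}0.png",c["pixels"][...,::-1])
    print(n,{k:np.round(v,4).tolist() for k,v in c.items() if k!="pixels"})
pickle.dump(d,open("c0.pkl","wb"))
E
```

```text
pics
0.025 {'time': 0.0, 'q': array([-1.42144795e+00,  5.28448428e-01,  1.43390684e+00,  1.39062859e-05,
        1.18137627e+00, -1.78525225e-01]), 'joint_velocities': array([-0.00014164,  0.000841  ,  0.0014933 , -0.00064239, -0.00094528,
       -0.00058342]), 'joint_torque': array([-3.60322410e-04, -4.40042675e+01, -1.76592475e+01,  6.31595543e-02,
        5.81454264e-02, -1.66837881e-04]), 'position': array([ 0.20118336, -0.59102079,  0.24658102]), 'tool_rot': array([ 9.86592298e-01,  1.63200775e-01,  2.20299689e-05, -1.06923466e-03]), 'ft_force': array([ 0.36830228,  0.76108452, -0.58024344]), 'moment': array([-0.02273611,  0.02069789,  0.03608203]), 'grip_force': 0.0, 'grip_width': 0.08697390793090949}
side {'intrinsics': [[541.0958, 0.0, 318.3758], [0.0, 541.0958, 236.1018], [0.0, 0.0, 1.0]], 'extrinsics': [[0.986, -0.0617, 0.1551, 0.2847], [-0.1668, -0.3862, 0.9072, -1.0909], [0.0039, -0.9203, -0.3911, 0.5611], [0.0, 0.0, 0.0, 1.0]]}
top {'intrinsics': [[458.6957, 0.0, 322.9543], [0.0, 458.6957, 251.5326], [0.0, 0.0, 1.0]], 'extrinsics': [[0.0111, -0.998, 0.0627, 0.3843], [-0.9999, -0.0107, 0.0069, -0.0242], [-0.0062, -0.0627, -0.998, 1.1015], [0.0, 0.0, 0.0, 1.0]]}
wrist {'intrinsics': [[335.7386, 0.0, 323.7869], [0.0, 335.7386, 234.1447], [0.0, 0.0, 1.0]], 'mount': [[0.0003, -0.9656, -0.26, 0.0713], [1.0, 0.0005, -0.0006, 0.001], [0.0007, -0.26, 0.9656, -0.137], [0.0, 0.0, 0.0, 1.0]]}
```

View pics/top0.png

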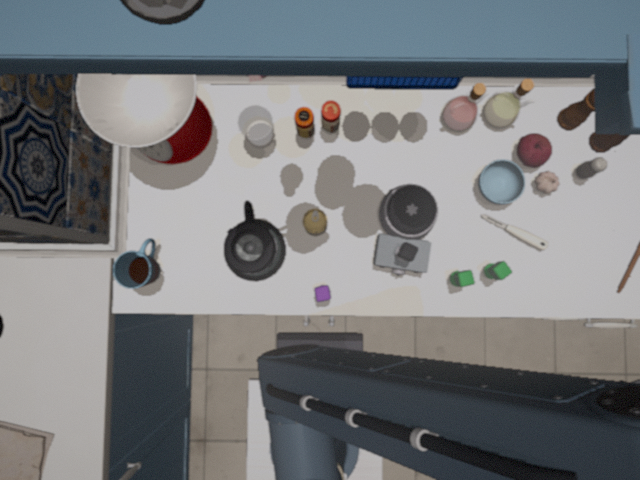

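View pics/side0.png

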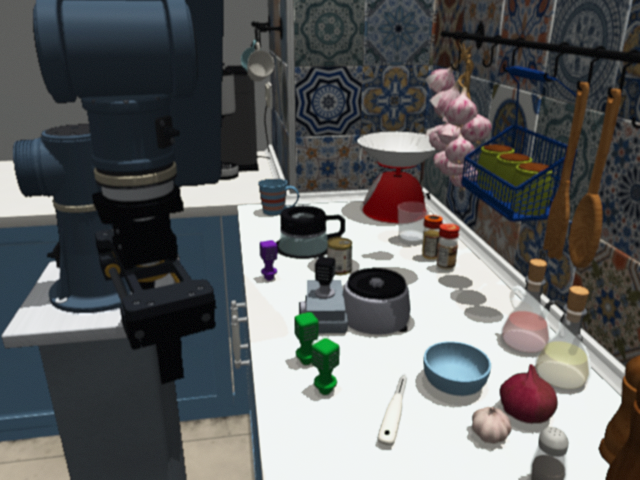

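The top view shows the black key on the grey deck at (407,252), the jar foot at (254,248), the tin at (315,221) and the mug at (135,268). Candidates for the key are black (407,252), green (462,278), green (499,270) and purple (322,293). By the description it's the black one, standing in the motor base. I'll check that in a crop.

```bash
cat > h.py <<'E'
import numpy as np,cv2
from scipy.spatial.transform import Rotation as R
def ray(K,E,uv):
    d=E[:3,:3]@np.linalg.solve(K,np.array([*uv,1.]));return E[:3,3],d
def onz(K,E,uv,z):
    o,d=ray(K,E,uv);return o+d*(z-o[2])/d[2]
def wE(c,o):
    T=np.eye(4);T[:3,:3]=R.from_quat(o["tool_rot"]).as_matrix();T[:3,3]=o["position"];return T@c["mount"]
E
python3 - <<'E'
from h import *;import pickle
d=pickle.load(open("c0.pkl","rb"));t=d["top"];s=d["side"]
a=cv2.resize(t["pixels"][225:285,365:445,::-1],(400,300),interpolation=2)
b=cv2.resize(s["pixels"][245:335,285:405,::-1],(400,300),interpolation=2)
e=cv2.resize(t["pixels"][195:285,210:330,::-1],(400,300),interpolation=2)
cv2.imwrite("pics/crop0.png",np.vstack([np.hstack([a,b]),np.hstack([e,e*0])]))
f=lambda uv,z:onz(t["intrinsics"],t["extrinsics"],uv,z).round(4)
print("key",f((407,251),.128),"foot",f((254,248),.092),"deck c",f((402,254),.055))
E
```

```text
key [ 0.4484 -0.196   0.128 ] foot [0.4538 0.1351 0.092 ] deck c [ 0.4463 -0.1975  0.055 ]
```

View pics/crop0.png

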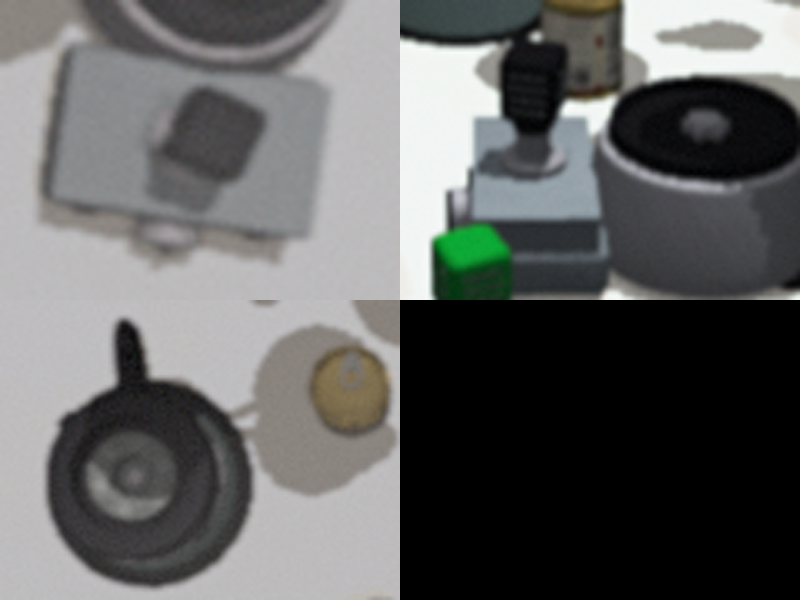

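The crop confirms it: a black square handle with a steel collar on the deck, at top pixel (409,252), with its flats turned about 22° in the picture. The nut is at top pixel (249,247). I'll move to hover above the key and turn the tool to suit.

```bash
python3 -m crank '[30,-24,0,0,0,0,0, 60,-48,0,0,0,0,0, 90,-73,0,0,0,0,0, 120,-97,0,0,0,0,0, 150,-121,0,0,0,0,0]' 
python3 -m crank '[30,-24,0,0,0,0,0, 60,-48,0,0,0,0,0, 90,-73,0,0,0,0,0, 120,-97,0,0,0,0,0, 150,-121,0,0,0,0,0]' 
python3 -m crank '[30,-24,0,0,0,0,0, 60,-49,0,0,0,-7,0, 60,-49,0,0,0,-14,0, 60,-49,0,0,0,-21,0, 60,-49,0,0,0,-28,0]'
python3 -m crank '[0,0,0,0,0,-7,0, 0,0,0,0,0,-14,0, 0,0,0,0,0,-21,0, 0,0,0,0,0,-28,0, 0,0,0,0,0,-35,0]'
python3 -m crank '[0,0,0,0,0,-7,0, 0,0,0,0,0,-14,0, 0,0,0,0,0,-21,0, 0,0,0,0,0,-28,0, 0,0,0,0,0,-35,0]'
python3 -m crank '[0,0,0,0,0,-7,0, 0,0,0,0,0,-14,0, 0,0,0,0,0,-21,0, 0,0,0,0,0,-28,0, 0,0,0,0,0,-35,0]'
python3 - <<'E'
from rig import robot
from h import *
import pickle
o=robot.get_obs();c=robot.camera("wrist");t=robot.camera("top")
pickle.dump((o,c,t),open("c1.pkl","wb"))
cv2.imwrite("pics/w1.png",c["pixels"][...,::-1])
print(o["time"],o["position"],R.from_quat(o["tool_rot"]).as_matrix()[:,0],o["q"])
E
```

```text
time: 0.57
position: [0.3047, -0.4271, 0.2473]
tool_rot: [0.987, 0.163, 0.0, -0.0]
ft_force: [0.9, -0.5, -0.5]
grip_width: 0.087
grip_force: 0.0
time: 0.98
position: [0.4079, -0.2642, 0.2475]
tool_rot: [0.987, 0.163, -0.0, -0.0]
ft_force: [1.4, 0.7, -0.2]
grip_width: 0.0875
grip_force: 0.0
time: 1.4
position: [0.4487, -0.199, 0.2474]
tool_rot: [0.916, 0.401, -0.0, -0.0]
ft_force: [-0.1, 0.4, -1.1]
grip_width: 0.0869
grip_force: 0.0
time: 1.82
position: [0.4482, -0.2001, 0.2473]
tool_rot: [0.754, 0.657, -0.0, -0.0]
ft_force: [-0.3, -0.0, -0.3]
grip_width: 0.0871
grip_force: 0.0
time: 2.23
position: [0.4482, -0.2001, 0.2473]
tool_rot: [0.522, 0.853, 0.0, -0.0]
ft_force: [-0.4, -0.1, -0.7]
grip_width: 0.0869
grip_force: 0.0
time: 2.65
position: [0.4482, -0.2001, 0.2473]
tool_rot: [0.241, 0.971, 0.0, -0.0]
ft_force: [-1.4, 0.1, 1.1]
grip_width: 0.0868
grip_force: 0.0
2.65 [ 0.4481986  -0.20014606  0.24734575] [-8.83979912e-01  4.67524543e-01  5.62377291e-04] [-6.48097448e-01  3.48476736e-01  1.76159255e+00  4.88767044e-06
  1.03209386e+00 -1.73240783e+00]
```

View pics/w1.png

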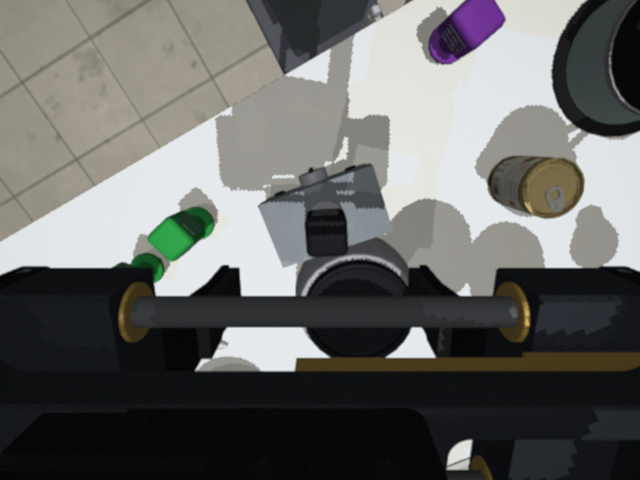

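The wrist view shows the key handle at about (327,235), nearly square to the jaws, with the greens at the left (180,235), purple at (465,30) and the tin at (540,190). Next I'll enlarge it to fix the top face.

```bash
python3 - <<'E'
from h import *;import pickle
o,c,t=pickle.load(open("c1.pkl","rb"));p=c["pixels"][195:270,275:375,::-1]
g=cv2.resize(p,(800,600),interpolation=2);g=np.clip(g.astype(float)*2.5,0,255).astype(np.uint8)
cv2.imwrite("pics/w1c.png",g)
E=wE(c,o)
for z in(.128,.108,.088):
    q=np.linalg.inv(E)@[.448,-.2,z,1];q=c["intrinsics"]@q[:3];print(z,q[:2]/q[2],34*335.7/ (q[2]*1000))
E
```

```text
0.128 [324.1556772  235.24045832] 42.9863912551113
0.108 [324.13877999 229.11074533] 40.06949284920444
0.088 [324.12403023 223.76005059] 37.52329974016032
```

View pics/w1c.png

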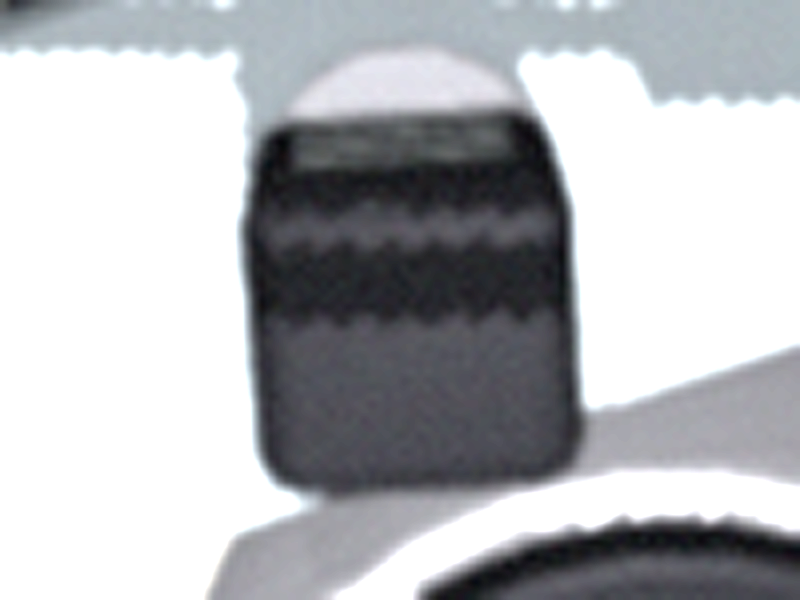

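The handle's top face is centred at about (326.5,234.5), so the offset is +2 mm along tool y and about -4° of turn. Correcting, lowering to the handle centre and gripping.

```bash
python3 -m crank '[0,2,30,0,0,-4,0, 0,2,60,0,0,-4,0, 0,2,90,0,0,-4,0, 0,2,115,0,0,-4,0, 0,2,133,0,0,-4,0]' 40
python3 -m crank '[0,0,0,0,0,0,0, 0,0,0,0,0,0,255, 0,0,0,0,0,0,255, 0,0,0,0,0,0,255, 0,0,0,0,0,0,255]' 40
python3 -m crank '[0,0,0,0,0,0,255, 0,0,0,0,0,0,255, 0,0,0,0,0,0,255, 0,0,0,0,0,0,255, 0,0,0,0,0,0,255]' 40
```

```text
time: 3.17
position: [0.4485, -0.1979, 0.1125]
tool_rot: [0.212, 0.977, 0.001, -0.001]
ft_force: [-0.4, -0.7, -0.1]
grip_width: 0.0868
grip_force: 0.0
time: 3.58
position: [0.4501, -0.1991, 0.1159]
tool_rot: [0.21, 0.978, -0.001, 0.001]
ft_force: [1.0, 0.4, -0.2]
grip_width: 0.0682
grip_force: 0.0
time: 4.0
position: [0.4494, -0.1985, 0.1147]
tool_rot: [0.21, 0.978, -0.0, 0.0]
ft_force: [0.7, 0.2, -0.9]
grip_width: 0.0348
grip_force: 0.0
```

```bash
python3 -m crank '[0,0,0,0,0,0,255, 0,0,0,0,0,0,255, 0,0,0,0,0,0,255, 0,0,0,0,0,0,255, 0,0,0,0,0,0,255]' 40
python3 -c "
from rig import robot
o=robot.get_obs();print(o['position'],o['tool_rot'],o['ft_force'],o['grip_force'],o['grip_width'],o['q'])"
python3 -m crank '[0,0,-15,0,0,0,255, 0,0,-30,0,0,0,255, 0,0,-60,0,0,0,255, 0,0,-90,0,0,0,255, 0,0,-120,0,0,0,255]'
```

```text
time: 4.42
position: [0.4494, -0.1985, 0.1146]
tool_rot: [0.21, 0.978, -0.0, 0.0]
ft_force: [-0.3, -0.0, 1.6]
grip_width: 0.0335
grip_force: 40.0
[ 0.4493682  -0.19853775  0.114626  ] [ 2.09797539e-01  9.77744850e-01 -5.47000304e-06  3.05428498e-05] [-0.3279527  -0.00892858  1.58838411] 39.99697093851864 0.03354934679058878 [-6.43947582e-01  5.68844832e-01  1.88144829e+00  2.45896235e-05
  6.91239483e-01 -1.79202708e+00]
time: 4.83
position: [0.4487, -0.1981, 0.2351]
tool_rot: [0.21, 0.978, 0.0, -0.001]
ft_force: [-0.2, -0.1, -1.3]
grip_width: 0.0339
grip_force: 40.0
```

Grasped, 33.5 mm wide at 40 N, and lifted. Next is beside the jar, so the wrist camera looks into the well.

```bash
python3 -m crank '[8,39,0,0,0,0,255, 15,79,0,0,0,0,255, 23,118,0,0,0,0,255, 31,157,0,0,0,0,255, 38,197,0,0,0,0,255]'
python3 -m crank '[8,39,0,0,0,0,255, 15,79,0,0,0,0,255, 23,118,0,0,0,0,255, 23,118,0,0,0,0,255, 23,118,0,0,0,0,255]'
python3 - <<'E'
from rig import robot
from h import *
import pickle
o=robot.get_obs();c=robot.camera("wrist");s=robot.camera("side")
pickle.dump((o,c,s),open("c2.pkl","wb"))
a=c["pixels"][...,::-1];b=cv2.resize(s["pixels"][130:290,230:400,::-1],(320,300),interpolation=2)
cv2.imwrite("pics/w2.png",a);cv2.imwrite("pics/s2.png",b)
print(o["time"],o["position"],o["ft_force"],o["q"])
E
```

```text
time: 5.25
position: [0.495, -0.0016, 0.2343]
tool_rot: [0.21, 0.978, -0.0, -0.0]
ft_force: [0.7, -0.5, -1.1]
grip_width: 0.0338
grip_force: 40.0
time: 5.67
position: [0.5225, 0.1158, 0.2339]
tool_rot: [0.207, 0.978, -0.0, -0.0]
ft_force: [-0.1, -0.5, -0.5]
grip_width: 0.0336
grip_force: 40.0
5.6667 [0.52249937 0.11583736 0.23393265] [-0.05080924 -0.5336446  -0.46538122] [ 9.41232658e-03  4.25137306e-01  1.67209534e+00 -3.52950833e-04
  1.04538179e+00 -1.14329647e+00]
```

View pics/w2.png

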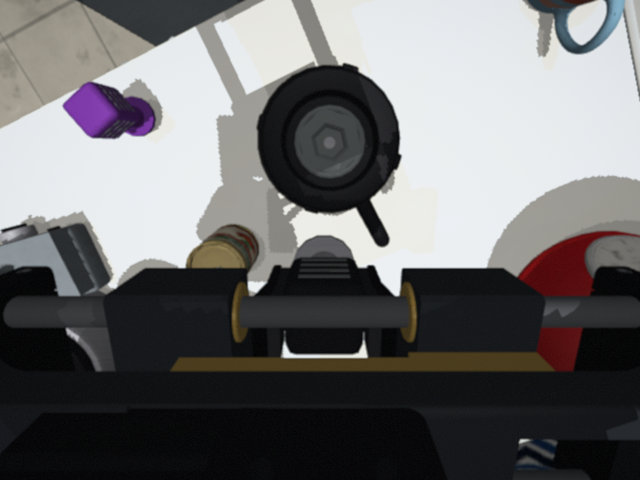

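The wrist view shows the jar foot centred at about (329,139), the nut at (331,142) with the hex socket visible, the tin at (225,245), and the held key's collar at (322,245). Next come the nut's centre and the hex angle.

```bash
python3 - <<'E'
from h import *;import pickle
o,c,s=pickle.load(open("c2.pkl","rb"));p=c["pixels"]
K=c["intrinsics"];E=wE(c,o)
g=cv2.cvtColor(p,cv2.COLOR_RGB2GRAY)
# rectify the nut's plane: 0.1 mm... map world XY at z=.0785 -> image
n=onz(K,E,(331,142),.0785);print("n0",n)
def warp(z,half,N):
    u=np.linspace(-half,half,N);X,Y=np.meshgrid(n[0]+u,n[1]+u)   # cols=x rows=y
    P=np.stack([X,Y,np.full_like(X,z),np.ones_like(X)],-1)@np.linalg.inv(E).T
    q=P[...,:3]@K.T
    return cv2.remap(g,(q[...,0]/q[...,2]).astype(np.float32),(q[...,1]/q[...,2]).astype(np.float32),cv2.INTER_CUBIC)
w=warp(.0785,.04,400);w=w[::-1]
big=cv2.normalize(w[:, :],None,0,255,cv2.NORM_MINMAX)
big=cv2.createCLAHE(3,(4,4)).apply(big)
side=cv2.resize(cv2.imread("pics/s2.png"),(400,400))
cv2.imwrite("pics/n2.png",np.hstack([cv2.cvtColor(big,8),np.clip(side*1.5,0,255).astype(np.uint8)]))
# nut disc: brighter than well
roi=g[60:220,250:410];print(np.percentile(roi,[5,25,50,75]))
for th in(45,55,65):
    m=cv2.inRange(w,th,150);cs,_=cv2.findContours(m,0,1);k=max(cs,key=cv2.contourArea);(x,y),r=cv2.minEnclosingCircle(k)
    e=cv2.fitEllipse(k);print(th,e,"world",n[0]+(e[0][0]-199.5)*.0002,n[1]-(e[0][1]-199.5)*.0002)
E
```

```text
n0 [0.45923154 0.15005283 0.0785    ]
[ 12.  23.  55. 158.]
45 ((197.2972412109375, 205.8121795654297), (293.9208984375, 296.3309020996094), 95.45411682128906) world 0.4587909844880438 0.14879039863303473
55 ((197.1871795654297, 205.7012481689453), (289.3444519042969, 292.4057312011719), 96.37225341796875) world 0.4587689721589422 0.1488125849123316
65 ((197.1302947998047, 205.30580139160156), (281.2702331542969, 288.34320068359375), 97.28852081298828) world 0.4587575952058172 0.14889167426780037
```

View pics/n2.png

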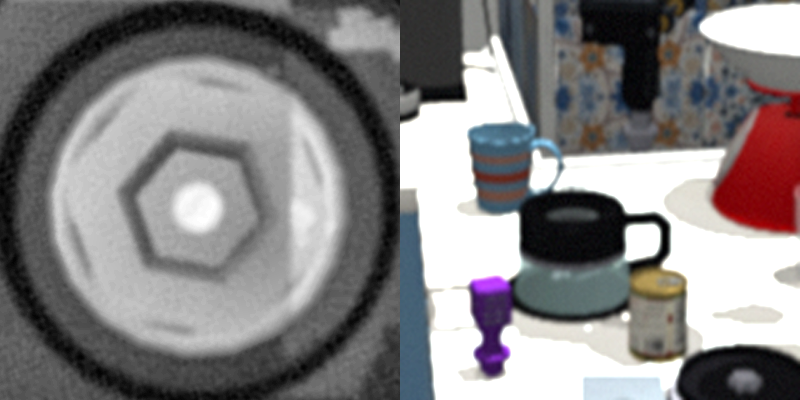

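The nut's centre is at (0.4588, 0.1488) and its fitted diameter is 58.6 mm, against 60 expected. A socket corner lies at a yaw of about 49° (mod 60), so I'll start with the tool at yaw ~229°.

```bash
python3 -m crank '[36,2,0,0,0,0,255, 72,4,0,0,0,0,255, 72,4,0,0,0,-7,255, 72,4,0,0,0,-14,255, 72,4,0,0,0,-21,255]'
python3 -m crank '[0,0,0,0,0,-7,255, 0,0,0,0,0,-14,255, 0,0,0,0,0,-21,255, 0,0,0,0,0,-28,255, 0,0,0,0,0,-35,255]'
python3 -m crank '[0,0,20,0,0,-7,255, 0,0,40,0,0,-14,255, 0,0,60,0,0,-17,255, 0,0,68,0,0,-17,255, 0,0,68,0,0,-17,255]'
python3 - <<'E'
from rig import robot
from h import *
o=robot.get_obs();M=R.from_quat(o["tool_rot"]).as_matrix()
d=np.array([.4588,.1488,o["position"][2]])-o["position"]
print(o["time"],o["position"],"yaw",np.degrees(np.arctan2(M[1,0],M[0,0])),"tool delta mm",M.T@d*1e3,o["ft_force"],o["moment"],np.degrees(o["q"]))
E
```

```text
time: 6.18
position: [0.4581, 0.1454, 0.2346]
tool_rot: [0.026, 1.0, -0.0, -0.0]
ft_force: [-0.5, 0.4, -1.3]
grip_width: 0.0337
grip_force: 40.0
time: 6.6
position: [0.4587, 0.1449, 0.2344]
tool_rot: [-0.275, 0.961, -0.0, -0.0]
ft_force: [-0.3, 0.7, -1.7]
grip_width: 0.0336
grip_force: 40.0
time: 7.02
position: [0.4575, 0.1453, 0.1649]
tool_rot: [-0.411, 0.912, 0.001, -0.002]
ft_force: [0.5, 0.8, -1.0]
grip_width: 0.0341
grip_force: 40.0
7.0167 [0.45750327 0.14533687 0.1649095 ] yaw -131.46132812644458 tool delta mm [-3.45383456  1.32125176 -0.00852209] [ 0.49126778  0.81262345 -0.965789  ] [ 0.15430506 -0.10792646  0.02318958] [ 4.26101717e+00  2.67975831e+01  1.07063895e+02 -1.62009956e-02
  4.64280350e+01 -1.34266094e+02]
```

```bash
python3 -m crank '[-3.4,1.4,0,0,0,0,255, -3.4,1.4,3,0,0,0,255, -3.4,1.4,6,0,0,0,255, -3.4,1.4,9,0,0,0,255, -3.4,1.4,12,0,0,0,255]'
python3 -m crank '[0,0,1,0,0,0,255, 0,0,2,0,0,0,255, 0,0,3,0,0,0,255, 0,0,4,0,0,0,255, 0,0,4,0,0,0,255]'
python3 -c "
from rig import robot
o=robot.get_obs();print(o['position'],o['ft_force'],o['moment'])"
```

```text
time: 7.43
position: [0.4604, 0.1505, 0.1548]
tool_rot: [-0.413, 0.911, -0.0, 0.001]
ft_force: [0.4, 0.4, -2.1]
grip_width: 0.0338
grip_force: 40.0
time: 7.85
position: [0.4596, 0.1504, 0.1503]
tool_rot: [-0.413, 0.911, 0.0, -0.001]
ft_force: [-0.5, 0.7, -1.4]
grip_width: 0.0336
grip_force: 40.0
[0.45962196 0.15042833 0.15034438] [-0.47672124  0.67060233 -1.37027382] [0.1312824  0.06147168 0.04398957]
```

```bash
python3 -m crank '[1.5,-0.4,0,0,0,0,255, 1.5,-0.4,1,0,0,0,255, 1.5,-0.4,2,0,0,0,255, 1.5,-0.4,3,0,0,0,255, 1.5,-0.4,3,0,0,0,255]'
python3 -m crank '[0,0,1,0,0,0,255, 0,0,2,0,0,0,255, 0,0,3,0,0,0,255, 0,0,3,0,0,0,255, 0,0,3,0,0,0,255]'
python3 -c "
from rig import robot
o=robot.get_obs();print(o['position'],o['ft_force'],o['moment'])"
```

```text
time: 8.27
position: [0.4588, 0.149, 0.1473]
tool_rot: [-0.413, 0.911, 0.0, -0.001]
ft_force: [-1.4, -0.8, -0.8]
grip_width: 0.0339
grip_force: 40.0
time: 8.68
position: [0.4588, 0.149, 0.1442]
tool_rot: [-0.413, 0.911, 0.0, -0.001]
ft_force: [-1.9, -0.4, -1.5]
grip_width: 0.0339
grip_force: 40.0
[0.45878045 0.1489795  0.14422199] [-1.90483408 -0.38784483 -1.48772507] [-0.03257926  0.41795383  0.03742229]
```

```bash
python3 -m crank '[0,0,1,0,0,0,255, 0,0,2,0,0,0,255, 0,0,3,0,0,0,255, 0,0,4,0,0,0,255, 0,0,4,0,0,0,255]'
python3 -m crank '[0,0,1,0,0,0,255, 0,0,2,0,0,0,255, 0,0,3,0,0,0,255, 0,0,3,0,0,0,255, 0,0,3,0,0,0,255]'
python3 -c "
from rig import robot
o=robot.get_obs();print(o['position'],o['ft_force'],o['moment'])"
```

```text
time: 9.1
position: [0.4588, 0.149, 0.1402]
tool_rot: [-0.413, 0.911, 0.0, -0.001]
ft_force: [-3.8, -0.9, -1.6]
grip_width: 0.0334
grip_force: 40.0
time: 9.52
position: [0.4589, 0.149, 0.1385]
tool_rot: [-0.413, 0.911, 0.0, -0.0]
ft_force: [-5.2, -2.4, 9.7]
grip_width: 0.0336
grip_force: 40.0
[0.45889069 0.1490185  0.13852979] [-5.16365236 -2.37608647  9.673603  ] [-0.16551554  1.16566577 -0.00431327]
```

The key is fully seated, and the contact height puts the nut ≈3.9 rad open. Turning clockwise.

```bash
P='from rig import robot
import numpy as np
o=robot.get_obs();print("##",o["position"].round(4),o["ft_force"].round(1),o["moment"].round(2),np.degrees(o["q"]).round(1)[[0,5]])'
python3 -m crank '[0,0,0,0,0,7,255, 0,0,0,0,0,14,255, 0,0,0,0,0,21,255, 0,0,0,0,0,28,255, 0,0,0,0,0,35,255]' 50; python3 -c "$P"
python3 -m crank '[0,0,0,0,0,7,255, 0,0,0,0,0,14,255, 0,0,0,0,0,21,255, 0,0,0,0,0,28,255, 0,0,0,0,0,35,255]'; python3 -c "$P"
```

```text
time: 9.93
position: [0.4581, 0.1493, 0.1383]
tool_rot: [-0.117, 0.993, 0.0, -0.001]
ft_force: [-6.7, 0.3, 7.5]
grip_width: 0.0339
grip_force: 50.0
## [0.4581 0.1493 0.1383] [-6.7  0.3  7.5] [0.21 1.25 0.21] [  4.7 -98.8]
time: 10.35
position: [0.4581, 0.1496, 0.1379]
tool_rot: [0.187, 0.982, 0.0, -0.001]
ft_force: [-5.7, 0.6, 3.8]
grip_width: 0.0336
grip_force: 50.0
## [0.4581 0.1496 0.1379] [-5.7  0.6  3.8] [0.37 1.1  0.15] [  4.7 -63.8]
```

```bash
P='from rig import robot
import numpy as np
o=robot.get_obs();print("##",o["position"].round(4),o["ft_force"].round(1),o["moment"].round(2),np.degrees(o["q"]).round(1)[[0,5]])'
for i in 1 2 3; do python3 -m crank '[0,0,0.1,0,0,7,255, 0,0,0.2,0,0,14,255, 0,0,0.3,0,0,21,255, 0,0,0.4,0,0,28,255, 0,0,0.5,0,0,35,255]' >/dev/null; python3 -c "$P"; done
```

```text
## [0.4583 0.1498 0.1374] [-4.7  2.   4.9] [0.37 1.03 0.16] [  4.7 -28.8]
## [0.4586 0.1499 0.1369] [-4.6  3.6  3.5] [0.42 1.02 0.23] [4.8 6.2]
## [0.4589 0.1498 0.1364] [-4.5  2.3  3.3] [0.32 0.9  0.23] [ 4.7 41.2]
```

```bash
P='from rig import robot
import numpy as np
o=robot.get_obs();print("##",o["position"].round(4),o["ft_force"].round(1),o["moment"].round(2),np.degrees(o["q"]).round(1)[[0,5]],o["grip_width"])'
python3 -m crank '[0,0,0.1,0,0,7,255, 0,0,0.2,0,0,14,255, 0,0,0.3,0,0,21,255, 0,0,0.4,0,0,28,255, 0,0,0.4,0,0,30,255]' >/dev/null; python3 -c "$P"
python3 -m crank '[0,0,0,0,0,2,255, 0,0,0.1,0,0,4,255, 0,0,0.1,0,0,6,255, 0,0,0.1,0,0,8,255, 0,0,0.1,0,0,10,255]' >/dev/null; python3 -c "$P"
```

```text
## [0.4592 0.1496 0.136 ] [-4.1  0.3  3.6] [0.2  0.91 0.19] [ 4.7 71.1] 0.03363085572597904
## [0.4592 0.1495 0.1358] [-4.5  0.5  2.9] [0.12 0.92 0.23] [ 4.7 81. ] 0.03377726438587727
```

```bash
P='from rig import robot
import numpy as np
o=robot.get_obs();print("##",o["position"].round(4),o["ft_force"].round(1),o["moment"].round(2),np.degrees(o["q"]).round(1)[[0,5]],o["grip_width"])'
for i in 1 2; do python3 -m crank '[0,0,0,0,0,2,255, 0,0,0.1,0,0,4,255, 0,0,0.1,0,0,6,255, 0,0,0.1,0,0,8,255, 0,0,0.1,0,0,10,255]' >/dev/null; python3 -c "$P"; done
```

```text
## [0.4592 0.1494 0.1357] [-4.6 -0.1  2.7] [0.02 0.9  0.15] [ 4.7 91. ] 0.033903922454258786
## [0.4592 0.1493 0.1356] [-4.4 -0.1  2.3] [-0.05  0.91  0.15] [  4.7 101. ] 0.03377750621013673
```

```bash
P='from rig import robot
import numpy as np
o=robot.get_obs();print("##",o["position"].round(4),o["ft_force"].round(1),o["moment"].round(2),np.degrees(o["q"]).round(1)[[0,5]],o["grip_width"])'
for i in 1 2; do python3 -m crank '[0,0,0,0,0,1,255, 0,0,0,0,0,2,255, 0,0,0,0,0,3,255, 0,0,0,0,0,4,255, 0,0,0,0,0,5,255]' >/dev/null; python3 -c "$P"; done
```

```text
## [0.4593 0.1492 0.1355] [-4.3  1.1  4.2] [0.15 1.08 0.49] [  4.7 106. ] 0.033371823135183644
## [0.4592 0.1491 0.1355] [-5.1  0.1  6.3] [0.2  1.1  0.57] [  4.7 110.9] 0.03392031344747505
```

```bash
P='from rig import robot
import numpy as np
o=robot.get_obs();print("##",o["position"].round(4),o["ft_force"].round(1),o["moment"].round(2),np.degrees(o["q"]).round(1)[[0,5]],o["grip_width"])'
for i in 1 2; do python3 -m crank '[0,0,0,0,0,1,255, 0,0,0,0,0,2,255, 0,0,0,0,0,3,255, 0,0,0,0,0,4,255, 0,0,0,0,0,5,255]' 60 >/dev/null; python3 -c "$P"; done
```

```text
## [0.4592 0.149  0.1355] [-4.1  0.5  5.2] [0.16 1.09 0.62] [  4.7 115.9] 0.033543554890218354
## [0.4592 0.149  0.1355] [-6.5  0.4  6.2] [0.05 1.12 0.55] [  4.7 121. ] 0.03372949040045023
```

The torque has risen from 0.2 to 0.57 N m and then levels off, and the height is constant, so the nut is at its stop. I'll check how the key sits in the jaws.

```bash
python3 - <<'E'
from rig import robot
from h import *
import pickle
o=robot.get_obs();c=robot.camera("wrist");pickle.dump((o,c),open("c3.pkl","wb"))
p=c["pixels"][180:380,200:450,::-1]
cv2.imwrite("pics/w3.png",np.clip(cv2.resize(p,(750,600),interpolation=2).astype(float)*2,0,255).astype(np.uint8))
M=R.from_quat(o["tool_rot"]).as_matrix();print(np.degrees(np.arctan2(M[1,0],M[0,0])))
E
```

```text
-26.273152921506146
```

View pics/w3.png

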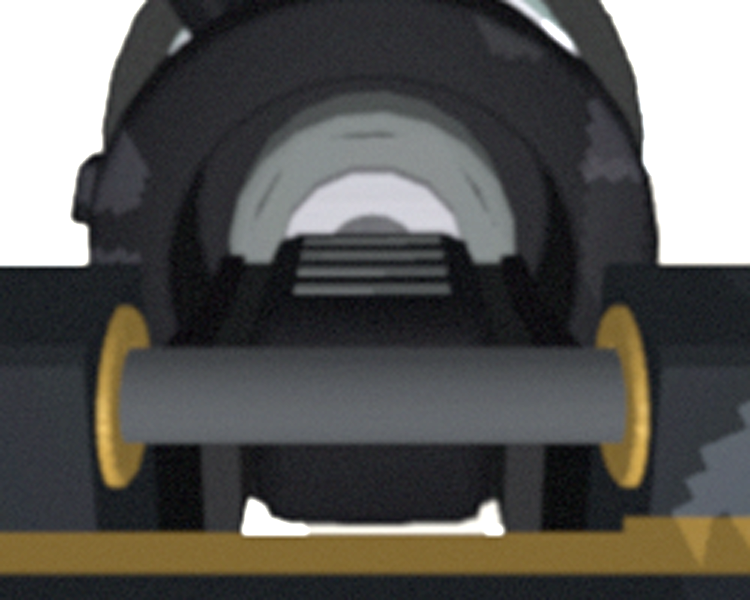

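The handle is still square to the jaws, with the collar on the nut and the nut marks visible at (365,133), (265,195) and (475,182). I'll measure those marks against the first picture to get the nut's real turn.

```bash
python3 - <<'E'
from h import *;import pickle
def prof(o,c,z,n,radii):
    K=c["intrinsics"];E=wE(c,o);g=cv2.cvtColor(c["pixels"],cv2.COLOR_RGB2GRAY)
    a=np.radians(np.arange(0,360,2));out=[]
    for r in radii:
        P=np.stack([n[0]+r*np.cos(a),n[1]+r*np.sin(a),0*a+z,0*a+1],-1)@np.linalg.inv(E).T
        q=P[:,:3]@K.T;q=q[:,:2]/q[:,2:]
        out.append(cv2.remap(g,q[:,0].astype(np.float32)[None],q[:,1].astype(np.float32)[None],cv2.INTER_LINEAR)[0])
    return np.array(out).astype(int)
o,c,_=pickle.load(open("c2.pkl","rb"))
p=prof(o,c,.079,(.4588,.1488),[.0235,.0245,.0255]).mean(0).round().astype(int)
print("start");print(*[f"{2*i}:{v}" for i,v in enumerate(p)])
o,c=pickle.load(open("c3.pkl","rb"))
p=prof(o,c,.076,(.4588,.1488),[.0235,.0245,.0255]).mean(0).round().astype(int)
print("now -110..60");print(*[f"{d}:{p[(d//2)%180]}" for d in range(-110,62,2)])
E
```

```text
start
0:84 2:84 4:84 6:84 8:83 10:81 12:79 14:78 16:78 18:78 20:77 22:78 24:78 26:78 28:78 30:78 32:79 34:81 36:80 38:78 40:76 42:73 44:70 46:69 48:68 50:68 52:69 54:69 56:69 58:69 60:69 62:69 64:68 66:67 68:67 70:65 72:65 74:64 76:64 78:63 80:62 82:62 84:62 86:62 88:64 90:66 92:67 94:68 96:69 98:69 100:71 102:71 104:70 106:71 108:71 110:70 112:71 114:70 116:70 118:70 120:70 122:69 124:69 126:68 128:68 130:66 132:65 134:64 136:63 138:63 140:62 142:62 144:64 146:65 148:66 150:68 152:69 154:69 156:70 158:71 160:71 162:72 164:71 166:71 168:71 170:71 172:72 174:71 176:71 178:71 180:71 182:71 184:70 186:68 188:67 190:64 192:64 194:63 196:62 198:62 200:62 202:62 204:63 206:63 208:64 210:65 212:67 214:68 216:70 218:70 220:70 222:70 224:69 226:70 228:70 230:70 232:70 234:70 236:70 238:70 240:70 242:69 244:68 246:67 248:66 250:65 252:65 254:65 256:64 258:63 260:63 262:63 264:64 266:64 268:66 270:68 272:68 274:68 276:69 278:68 280:68 282:68 284:68 286:69 288:68 290:68 292:69 294:68 296:68 298:69 300:69 302:69 304:69 306:69 308:68 310:68 312:67 314:68 316:67 318:69 320:71 322:73 324:77 326:79 328:81 330:83 332:84 334:83 336:84 338:84 340:84 342:85 344:85 346:84 348:84 350:84 352:85 354:85 356:84 358:84
now -110..60
-110:70 -108:70 -106:70 -104:70 -102:69 -100:70 -98:70 -96:68 -94:66 -92:65 -90:65 -88:64 -86:63 -84:61 -82:63 -80:65 -78:66 -76:66 -74:68 -72:69 -70:69 -68:70 -66:70 -64:71 -62:71 -60:71 -58:70 -56:71 -54:71 -52:71 -50:71 -48:71 -46:71 -44:70 -42:70 -40:70 -38:69 -36:68 -34:66 -32:64 -30:63 -28:64 -26:64 -24:64 -22:63 -20:64 -18:65 -16:65 -14:66 -12:68 -10:69 -8:69 -6:70 -4:70 -2:71 0:71 2:70 4:70 6:70 8:70 10:71 12:70 14:71 16:70 18:70 20:68 22:67 24:66 26:65 28:65 30:65 32:65 34:64 36:63 38:63 40:63 42:64 44:65 46:67 48:68 50:69 52:69 54:69 56:69 58:69 60:70
```

The marks give 225° (3.93 rad) of nut turn, which matches the contact height, so the nut is home. I'll ease off the torque, lift the key out and carry it back over the pocket.

```bash
P='from rig import robot
import numpy as np
o=robot.get_obs();print("##",o["time"],o["position"].round(4),o["tool_rot"].round(4),o["ft_force"].round(1),o["moment"].round(2),o["grip_width"])'
python3 -m crank '[0,0,0,0,0,-2,255, 0,0,0,0,0,-4,255, 0,0,0,0,0,-6,255, 0,0,0,0,0,-6,255, 0,0,-1,0,0,-6,255]' >/dev/null; python3 -c "$P"
python3 -m crank '[0,0,-5,0,0,0,255, 0,0,-10,0,0,0,255, 0,0,-15,0,0,0,255, 0,0,-20,0,0,0,255, 0,0,-25,0,0,0,255]' >/dev/null; python3 -c "$P"
python3 -m crank '[0,0,-15,0,0,0,255, 0,0,-35,0,0,0,255, 0,0,-55,0,0,0,255, 0,0,-75,0,0,0,255, 0,0,-75,0,0,0,255]' >/dev/null; python3 -c "$P"
```

```text
## 15.4 [0.4591 0.149  0.1359] [ 9.842e-01 -1.769e-01 -4.000e-04 -2.000e-04] [ -1.9   0.5 -10.3] [ 0.09  0.56 -0.08] 0.03319735077230794
## 15.8167 [0.4618 0.1491 0.1633] [ 9.845e-01 -1.756e-01  2.800e-03 -6.000e-04] [-0.1  0.4 -0.3] [0.09 0.02 0.  ] 0.03330651372226178
## 16.2333 [0.4631 0.1494 0.2416] [ 0.9845 -0.1754  0.0062 -0.0016] [ 1.5 -0.6 -1.1] [ 0.07 -0.03 -0.04] 0.03352064910817876
```

```bash

python3 -m crank '[12,37,0,0,0,0,255, 25,73,0,0,0,0,255, 37,110,0,0,0,0,255, 50,146,0,0,0,0,255, 62,183,0,0,0,0,255]' >/dev/null
python3 -m crank '[12,37,0,0,0,0,255, 25,73,0,0,0,0,255, 37,110,0,0,0,0,255, 49,146,0,0,0,0,255, 49,146,0,0,0,0,255]' >/dev/null
python3 -m crank '[0,0,0,0,0,0,255, 0,0,0,0,0,0,255, 0,0,0,0,0,0,255, 0,0,0,0,0,0,255, 0,0,0,0,0,0,255]' >/dev/null
python3 - <<'E'
from rig import robot
from h import *
import pickle
o=robot.get_obs();c=robot.camera("wrist");t=robot.camera("side");pickle.dump((o,c,t),open("c4.pkl","wb"))
M=R.from_quat(o["tool_rot"]).as_matrix()
d=np.array([.4494,-.1985,o["position"][2]])-o["position"]
print(o["time"],o["position"],M.round(3),"tool delta",M.T@d*1e3,o["ft_force"],o["grip_width"])
a=cv2.resize(c["pixels"][170:370,200:450,::-1],(500,400),interpolation=2)
b=cv2.resize(t["pixels"][190:350,250:370,::-1],(300,400),interpolation=2)
cv2.imwrite("pics/w4.png",np.clip(np.hstack([a,b])*1.3,0,255).astype(np.uint8))
E
```

```text
17.4833 [ 0.44990105 -0.19671368  0.23643097] [[ 0.939 -0.344 -0.   ]
 [-0.344 -0.939  0.   ]
 [-0.    -0.    -1.   ]] tool delta [ 1.43427611e-01  1.84970661e+00 -1.99334573e-04] [ 0.45121837 -0.52147076 -1.2992066 ] 0.033747103242149364
```

View pics/w4.png

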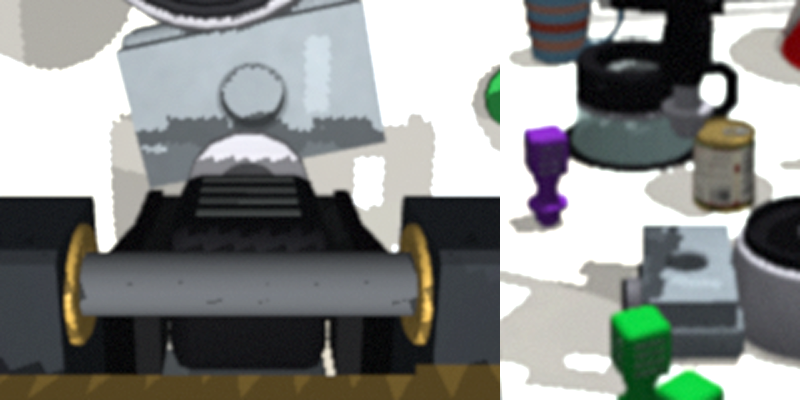

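The wrist view shows the pocket mouth at (326.5,217.5) full-frame pixels, and the key is upright in the jaws. I'll cast that pixel onto z = 0.055.

```bash
python3 - <<'E'
from h import *;import pickle
o,c,t=pickle.load(open("c4.pkl","rb"));K=c["intrinsics"];E=wE(c,o)
n=onz(K,E,(326.5,217.5),.055);M=R.from_quat(o["tool_rot"]).as_matrix();print(n,M.T@(n-o["position"])*1e3)
print([np.linalg.norm(onz(K,E,(326.5-16.5,217.5),.055)-onz(K,E,(326.5+16.5,217.5),.055))])
E
```

```text
[ 0.4513462  -0.20048663  0.055     ] [  2.67291915   3.06448276 181.43038953]
[np.float64(0.031987975762808235)]
```

```bash
P='from rig import robot
import numpy as np
o=robot.get_obs();print("##",o["time"],o["position"].round(4),o["ft_force"].round(1),o["moment"].round(2),o["grip_width"])'
python3 -m crank '[1.3,2.4,10,0,0,0,255, 1.3,2.4,35,0,0,0,255, 1.3,2.4,60,0,0,0,255, 1.3,2.4,75,0,0,0,255, 1.3,2.4,80,0,0,0,255]' >/dev/null; python3 -c "$P"
python3 -m crank '[0,0,3,0,0,0,255, 0,0,7,0,0,0,255, 0,0,11,0,0,0,255, 0,0,15,0,0,0,255, 0,0,19,0,0,0,255]' >/dev/null; python3 -c "$P"
python3 -m crank '[0,0,3,0,0,0,255, 0,0,6,0,0,0,255, 0,0,9,0,0,0,255, 0,0,12,0,0,0,255, 0,0,13,0,0,0,255]' >/dev/null; python3 -c "$P"
```

```text
## 18.0 [ 0.4488 -0.1996  0.1535] [-0.2 -0.2 -1.6] [0.08 0.06 0.01] 0.03362728469263806
## 18.4167 [ 0.4507 -0.201   0.1377] [-0.4 -0.6 -0.9] [0.05 0.03 0.01] 0.03325743666584076
## 18.8333 [ 0.4501 -0.2006  0.1239] [ 0.2  0.  -2. ] [ 0.08 -0.    0.03] 0.033901801787563995
```

No contact forces at all; the tip is about 8 mm into the pocket. I'll lower it the last 9 mm.

```bash
P='from rig import robot
import numpy as np
o=robot.get_obs();print("##",o["time"],o["position"].round(4),o["ft_force"].round(1),o["moment"].round(2),o["grip_width"])'
python3 -m crank '[0,0,2,0,0,0,255, 0,0,4,0,0,0,255, 0,0,6,0,0,0,255, 0,0,8,0,0,0,255, 0,0,8,0,0,0,255]' >/dev/null; python3 -c "$P"
python3 -m crank '[0,0,0.7,0,0,0,255, 0,0,1.4,0,0,0,255, 0,0,2,0,0,0,255, 0,0,2,0,0,0,255, 0,0,2,0,0,0,255]' >/dev/null; python3 -c "$P"
```

```text
## 19.25 [ 0.45   -0.2006  0.116 ] [-0.7  0.8 -0.2] [0.06 0.05 0.02] 0.03366026024055426
## 19.6667 [ 0.4503 -0.2007  0.1146] [-0.8  1.   3. ] [ 0.12  0.11 -0.03] 0.03375170879263281
```

Contact comes at z = 0.1146, the same height as when the key was taken. Opening, retreating straight up, and looking.

```bash

python3 -m crank '[0,0,0,0,0,0,200, 0,0,0,0,0,0,150, 0,0,0,0,0,0,80, 0,0,0,0,0,0,0, 0,0,0,0,0,0,0]' 
python3 -m crank '[0,0,0,0,0,0,0, 0,0,0,0,0,0,0, 0,0,-10,0,0,0,0, 0,0,-30,0,0,0,0, 0,0,-60,0,0,0,0]' 
python3 -m crank '[0,0,-35,0,0,0,0, 0,0,-70,0,0,0,0, 0,0,-70,0,0,0,0, -40,0,-70,0,0,0,0, -40,0,-70,0,0,0,0]' 
python3 - <<'E'
from rig import robot
from h import *
import pickle
o=robot.get_obs();t=robot.camera("top");s=robot.camera("side");c=robot.camera("wrist");pickle.dump((o,c,t,s),open("c5.pkl","wb"))
a=cv2.resize(s["pixels"][180:345,230:410,::-1],(436,400),interpolation=2)
b=cv2.resize(c["pixels"][60:360,180:450,::-1],(360,400),interpolation=2)
cv2.imwrite("pics/f.png",np.clip(np.hstack([a,b])*1.3,0,255).astype(np.uint8))
E
```

```text
time: 20.08
position: [0.4503, -0.2008, 0.1142]
tool_rot: [0.984, -0.176, -0.0, -0.0]
ft_force: [0.1, 0.0, 0.5]
grip_width: 0.0488
grip_force: 0.0
time: 20.5
position: [0.4488, -0.1998, 0.1737]
tool_rot: [0.984, -0.176, -0.003, -0.001]
ft_force: [1.3, -0.2, -0.2]
grip_width: 0.081
grip_force: 0.0
time: 20.92
position: [0.4049, -0.1813, 0.2432]
tool_rot: [0.985, -0.175, -0.006, -0.003]
ft_force: [-2.0, 1.3, -0.9]
grip_width: 0.0871
grip_force: 0.0
```

View pics/f.png

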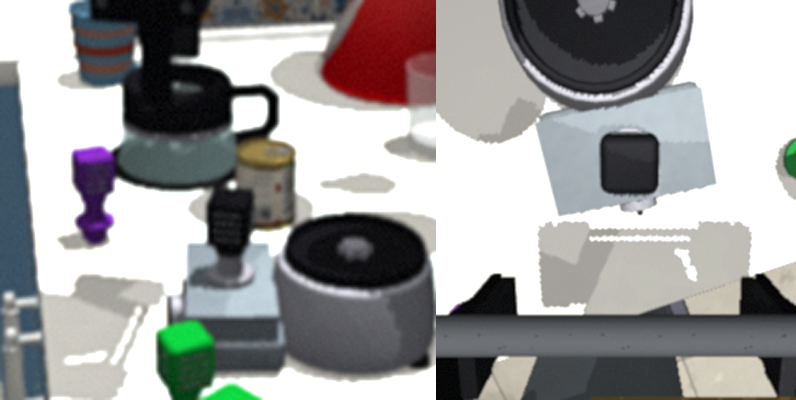

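The key stands upright in the pocket with its collar flat on the deck: side crop (232,270), wrist crop (630,163). The tin and mug are unmoved. I'll look at the nut once more to check that it stayed home when the key came out.

```bash

python3 -m crank '[-15,-36,0,0,0,0,0, -30,-73,0,0,0,0,0, -46,-110,0,0,0,0,0, -61,-146,0,0,0,0,0, -76,-182,0,0,0,0,0]' >/dev/null
python3 -m crank '[-15,-36,0,0,0,0,0, -30,-73,0,0,0,0,0, -46,-110,0,0,0,0,0, -61,-146,0,0,0,0,0, -61,-146,0,0,0,0,0]' >/dev/null
python3 -m crank '[0,0,0,0,0,0,0, 0,0,0,0,0,0,0, 0,0,0,0,0,0,0, 0,0,0,0,0,0,0, 0,0,0,0,0,0,0]'
python3 - <<'E'
from rig import robot
from h import *
import pickle
o=robot.get_obs();c=robot.camera("wrist");pickle.dump((o,c),open("c6.pkl","wb"))
K=c["intrinsics"];E=wE(c,o);g=cv2.cvtColor(c["pixels"],cv2.COLOR_RGB2GRAY)
def prof(n,z,radii):
    a=np.radians(np.arange(0,360,4));P=0
    for r in radii:
        X=np.stack([n[0]+r*np.cos(a),n[1]+r*np.sin(a),0*a+z,0*a+1],-1)@np.linalg.inv(E).T
        q=X[:,:3]@K.T;q=(q[:,:2]/q[:,2:]).astype(np.float32)
        P=P+cv2.remap(g,q[:,:1],q[:,1:],cv2.INTER_LINEAR)[:,0].astype(float)
    return (P/len(radii)).round().astype(int)
print(*[f"{4*i}:{v}" for i,v in enumerate(prof((.4588,.1488),.076,[.0235,.0245,.0255]))])
X=np.linalg.inv(E)@[.4588,.1488,.076,1];q=K@X[:3];print(q[:2]/q[2])
u=np.linspace(-.04,.04,400);XX,YY=np.meshgrid(.4588+u,.1488-u)
P=np.stack([XX,YY,0*XX+.076,0*XX+1],-1)@np.linalg.inv(E).T;q=(P[...,:3]@K.T);q=(q[...,:2]/q[...,2:]).astype(np.float32)
w=cv2.createCLAHE(3,(4,4)).apply(cv2.remap(g,q[...,0],q[...,1],cv2.INTER_CUBIC))
cv2.imwrite("pics/n6.png",w)
E
```

```text
time: 22.32
position: [0.398, 0.1669, 0.2444]
tool_rot: [0.984, -0.177, 0.0, 0.0]
ft_force: [-0.9, 0.3, 0.7]
grip_width: 0.087
grip_force: 0.0
0:81 4:82 8:85 12:82 16:79 20:75 24:71 28:73 32:69 36:65 40:70 44:73 48:65 52:62 56:65 60:66 64:66 68:66 72:75 76:94 80:110 84:123 88:124 92:123 96:118 100:112 104:109 108:116 112:118 116:122 120:124 124:128 128:148 132:163 136:155 140:137 144:126 148:124 152:119 156:114 160:114 164:112 168:115 172:117 176:122 180:124 184:129 188:154 192:167 196:158 200:136 204:125 208:127 212:127 216:127 220:121 224:97 228:79 232:75 236:79 240:81 244:84 248:88 252:90 256:91 260:85 264:82 268:80 272:77 276:76 280:72 284:72 288:77 292:77 296:80 300:81 304:82 308:83 312:84 316:84 320:82 324:82 328:81 332:78 336:74 340:73 344:74 348:76 352:75 356:79
[318.57872248 153.6123239 ]
```

The marks now read about 40° (mod 60), against 35° under torque. I'll measure this more firmly, with local contrast and the socket outline, before deciding.

```bash
python3 - <<'E'
from h import *;import pickle
def load(f): x=pickle.load(open(f,"rb"));return x[0],x[1]
def polar(o,c,z,n):
    K=c["intrinsics"];E=wE(c,o);g=cv2.cvtColor(c["pixels"],cv2.COLOR_RGB2GRAY).astype(np.float32)
    a=np.radians(np.arange(360))[None];r=np.arange(8,32,.5)[:,None]/1e3
    X=np.stack([n[0]+r*np.cos(a),n[1]+r*np.sin(a),z+0*a*r,1+0*a*r],-1)@np.linalg.inv(E).T
    q=(X[...,:3]@K.T);q=(q[...,:2]/q[...,2:]).astype(np.float32)
    return cv2.remap(g,q[...,0],q[...,1],cv2.INTER_CUBIC)
R_=lambda mm:int((mm-8)*2)
for f,z in(("c2.pkl",.079),("c3.pkl",.076),("c6.pkl",.076)):
    o,c=load(f)
    for dx in((0,0),(.001,0),(0,.001),(-.001,0),(0,-.001)):
        p=polar(o,c,z,(.4588+dx[0],.1488+dx[1]))
        m=p[R_(23.5):R_(26)].mean(0)-p[R_(20.5):R_(22)].mean(0)
        m=cv2.GaussianBlur(m[None],(0,0),3,borderType=cv2.BORDER_REFLECT)[0]
        mins=[i for i in range(360) if m[i]==m[np.arange(i-20,i+21)%360].min() and -30<m[i]<-3]
        # socket: darkest radius per angle between 9 and 15 -> corner = largest radius
        h=p[R_(9.5):R_(15)];gr=np.argmin(h,0)*.5+9.5
        ph=np.degrees(np.angle((gr*np.exp(6j*np.radians(np.arange(360)))).sum()))/6%60
        print(f,dx,"marks",mins,"socket corner phase",round(ph,1),gr.min(),gr.max())
E
```

```text
c2.pkl (0, 0) marks [83, 140, 198, 261, 359] socket corner phase 49.0 11.5 14.5
c2.pkl (0.001, 0) marks [21, 85, 141, 201, 259, 356] socket corner phase 49.1 10.5 14.5
c2.pkl (0, 0.001) marks [83, 141, 200, 353] socket corner phase 48.8 10.5 14.5
c2.pkl (-0.001, 0) marks [81, 138, 197, 264, 359] socket corner phase 49.6 11.0 14.5
c2.pkl (0, -0.001) marks [82, 139, 196, 261, 359] socket corner phase 49.0 11.0 14.0
c3.pkl (0, 0) marks [37, 276, 338] socket corner phase 4.2 9.5 14.5
c3.pkl (0.001, 0) marks [40, 274, 330] socket corner phase 4.8 9.5 14.5
c3.pkl (0, 0.001) marks [36, 67, 336] socket corner phase 1.7 9.5 14.5
c3.pkl (-0.001, 0) marks [37, 278] socket corner phase 7.9 9.5 14.5
c3.pkl (0, -0.001) marks [37, 238, 276, 334] socket corner phase 2.8 9.5 14.5
c6.pkl (0, 0) marks [52, 124, 202, 282, 305, 340] socket corner phase 11.8 11.5 14.0
c6.pkl (0.001, 0) marks [53, 126, 201, 280, 337] socket corner phase 11.8 11.0 14.5
c6.pkl (0, 0.001) marks [50, 126, 205, 262, 302, 339] socket corner phase 11.1 10.5 14.5
c6.pkl (-0.001, 0) marks [122, 201, 284, 306] socket corner phase 11.7 11.0 14.5
c6.pkl (0, -0.001) marks [122, 199, 244, 283, 342] socket corner phase 11.9 11.0 14.5
```

The socket corner now reads 11.6°, so the nut probably went back about 5° when I eased the torque. There's time (22 of 61 s used), so I'll fetch the key again and retighten, easing off more gently this time.

```bash
P='from rig import robot
import numpy as np
o=robot.get_obs();print("##",o["time"],o["position"].round(4),o["tool_rot"].round(3),o["ft_force"].round(1),o["grip_width"],o["grip_force"])'
python3 -m crank '[19,36,0,0,0,0,0, 39,73,0,0,0,0,0, 58,109,0,0,0,0,0, 78,145,0,0,0,0,0, 97,182,0,0,0,0,0]' >/dev/null
python3 -m crank '[19,36,0,0,0,0,0, 39,73,0,0,0,0,0, 58,109,0,0,0,0,0, 78,145,0,0,0,0,0, 78,145,5,0,0,0,0]' >/dev/null;python3 -c "$P"
python3 -m crank '[0,0,5,0,0,0,0, 0,0,5,0,0,0,0, 0,0,5,0,0,0,0, 0,0,5,0,0,0,0, 0,0,5,0,0,0,0]' >/dev/null;python3 -c "$P"
```

```text
## 23.2 [ 0.4516 -0.2087  0.2407] [ 0.984 -0.179  0.004  0.003] [ 1.6 -0.9 -0.1] 0.08701902283645892 0.0
## 23.6167 [ 0.4486 -0.1978  0.2346] [ 0.985 -0.175 -0.    -0.   ] [-0.6  0.2  0.3] 0.087033270448096 0.0
```

```bash
P='from rig import robot
import numpy as np
o=robot.get_obs();print("##",o["time"],o["position"].round(4),o["tool_rot"].round(3),o["ft_force"].round(1),o["grip_width"],o["grip_force"])'
python3 -m crank '[2.6,2.2,25,0,0,0,0, 2.6,2.2,55,0,0,0,0, 2.6,2.2,85,0,0,0,0, 2.6,2.2,108,0,0,0,0, 2.6,2.2,120,0,0,0,100]' 60 >/dev/null
python3 -m crank '[0,0,0,0,0,0,255, 0,0,0,0,0,0,255, 0,0,0,0,0,0,255, 0,0,0,0,0,0,255, 0,0,0,0,0,0,255]' 60 >/dev/null
python3 -m crank '[0,0,0,0,0,0,255, 0,0,0,0,0,0,255, 0,0,0,0,0,0,255, 0,0,0,0,0,0,255, 0,0,0,0,0,0,255]' 60 >/dev/null;python3 -c "$P"
```

```text
## 24.8667 [ 0.4505 -0.2022  0.1147] [ 0.984 -0.176  0.     0.   ] [-0.4  0.5  3.6] 0.03357984606763385 59.9970396514982
```

```bash

python3 -m crank '[0,0,-15,0,0,0,255, 0,0,-40,0,0,0,255, 0,0,-70,0,0,0,255, 0,0,-100,0,0,0,255, 0,0,-110,0,0,0,255]' >/dev/null
python3 -m crank '[-12,-37,0,0,0,0,255, -25,-74,0,0,0,0,255, -37,-110,0,0,0,0,255, -50,-147,0,0,0,0,255, -63,-184,0,0,0,0,255]' >/dev/null
python3 -m crank '[-12,-37,0,0,0,0,255, -25,-74,0,0,0,0,255, -38,-111,0,0,0,0,255, -50.5,-148,0,0,0,-2,255, -50.5,-148,0,0,0,-2,255]' >/dev/null
python3 -m crank '[0,0,10,0,0,-7,255, 0,0,20,0,0,-14,255, 0,0,30,0,0,-21,255, 0,0,40,0,0,-28,255, 0,0,45,0,0,-31,255]' >/dev/null
python3 -m crank '[0,0,8,0,0,0,255, 0,0,12,0,0,0,255, 0,0,12,0,0,0,255, 0,0,12,0,0,0,255, 0,0,12,0,0,0,255]' >/dev/null
python3 - <<'E'
from rig import robot
from h import *
o=robot.get_obs();M=R.from_quat(o["tool_rot"]).as_matrix()
d=np.array([.459,.149,o["position"][2]])-o["position"]
print(o["time"],o["position"],"yaw",np.degrees(np.arctan2(M[1,0],M[0,0])),"tool delta mm",M.T@d*1e3,o["ft_force"],o["grip_width"])
E
```

```text
26.95 [0.45889464 0.14860507 0.16755418] yaw 12.740032953125816 tool delta mm [ 1.89862754e-01 -3.61967584e-01  6.82864847e-05] [-0.25791169 -0.87579478 -0.7567191 ] 0.03371949014923938
```

Well centred. Lowering into the socket in steps.

```bash
P='from rig import robot
import numpy as np
o=robot.get_obs();print("##",o["time"],o["position"].round(4),o["ft_force"].round(1),o["moment"].round(2),o["grip_width"])'
python3 -m crank '[0,0,3,0,0,0,255, 0,0,6,0,0,0,255, 0,0,10,0,0,0,255, 0,0,14,0,0,0,255, 0,0,17,0,0,0,255]' >/dev/null;python3 -c "$P"
python3 -m crank '[0,0,2,0,0,0,255, 0,0,4,0,0,0,255, 0,0,6,0,0,0,255, 0,0,8,0,0,0,255, 0,0,8,0,0,0,255]' >/dev/null;python3 -c "$P"
```

```text
## 27.3667 [0.4584 0.1487 0.1498] [ 0.1  0.4 -0.8] [ 0.02  0.01 -0.04] 0.03371488553943402
## 27.7833 [0.4591 0.1489 0.1422] [ 1.3  1.8 -1.9] [ 0.23 -0.2  -0.01] 0.03363689153737242
```

```bash
P='from rig import robot
import numpy as np
o=robot.get_obs();print("##",o["time"],o["position"].round(4),o["ft_force"].round(1),o["moment"].round(2),o["grip_width"],np.degrees(o["q"][5]))'
python3 -m crank '[0,0,2,0,0,0,255, 0,0,4,0,0,0,255, 0,0,6,0,0,0,255, 0,0,7.2,0,0,0,255, 0,0,7.2,0,0,0,255]' >/dev/null;python3 -c "$P"
for i in 1 2; do python3 -m crank '[0,0,0,0,0,1,255, 0,0,0,0,0,2,255, 0,0,0,0,0,3,255, 0,0,0,0,0,4,255, 0,0,0,0,0,5,255]' >/dev/null;python3 -c "$P"; done
```

```text
## 28.2 [0.4592 0.1488 0.1357] [0.2 1.1 4.6] [ 0.27 -0.13  0.02] 0.033589457230814856 81.87088012903057
## 28.6167 [0.4594 0.149  0.1357] [0.7 2.  5. ] [ 0.44 -0.23  0.01] 0.03344999237335561 86.96393119534822
## 29.0333 [0.4595 0.1492 0.1357] [1.3 2.7 5.3] [ 0.63 -0.23  0.09] 0.03361149827557418 91.96122315699998
```

```bash
P='from rig import robot
import numpy as np
o=robot.get_obs();print("##",o["time"],o["position"].round(4),o["ft_force"].round(1),o["moment"].round(2),o["grip_width"],np.degrees(o["q"][5]))'
for i in 1 2 3; do python3 -m crank '[0,0,0,0,0,1,255, 0,0,0,0,0,2,255, 0,0,0,0,0,3,255, 0,0,0,0,0,4,255, 0,0,0,0,0,4,255]' >/dev/null;python3 -c "$P"; done
```

```text
## 29.45 [0.4595 0.1491 0.1357] [1.2 3.5 5.2] [ 0.62 -0.23  0.12] 0.033737240474750935 95.92639062271525
## 29.8667 [0.4595 0.149  0.1356] [2.4 2.6 4.7] [ 0.59 -0.26  0.11] 0.033364339779075436 99.9335792289497
## 30.2833 [0.4595 0.149  0.1356] [0.7 2.3 6.2] [ 0.63 -0.3   0.28] 0.03359741118687012 103.91412425772268
```

```bash
P='from rig import robot
import numpy as np
o=robot.get_obs();print("##",o["time"],o["position"].round(4),o["ft_force"].round(1),o["moment"].round(2),o["grip_width"],np.degrees(o["q"][5]))'
for i in 1 2 3; do python3 -m crank '[0,0,0,0,0,1,255, 0,0,0,0,0,2,255, 0,0,0,0,0,3,255, 0,0,0,0,0,4,255, 0,0,0,0,0,4,255]' >/dev/null;python3 -c "$P"; done
```

```text
## 30.7 [0.4595 0.1489 0.1356] [2.5 2.7 5.4] [ 0.53 -0.27  0.37] 0.03383433830782149 107.88873258486093
## 31.1167 [0.4594 0.1488 0.1356] [0.7 2.1 5. ] [ 0.5  -0.22  0.28] 0.03371541977168404 111.90017309882457
## 31.5333 [0.4594 0.1488 0.1356] [0.8 2.  6.8] [ 0.5  -0.3   0.32] 0.03349579198154978 115.89632998215974
```

```bash
cat > marks.py <<'E'
from rig import robot
from h import *
import sys
o=robot.get_obs();c=robot.camera("wrist")
K=c["intrinsics"];E=wE(c,o);g=cv2.cvtColor(c["pixels"],cv2.COLOR_RGB2GRAY).astype(np.float32)
M=R.from_quat(o["tool_rot"]).as_matrix();print("yaw",np.degrees(np.arctan2(M[1,0],M[0,0])),o["time"])
a=np.radians(np.arange(360))[None];r=np.arange(8,32,.5)[:,None]/1e3
X=np.stack([.4588+r*np.cos(a),.1488+r*np.sin(a),.076+0*a*r,1+0*a*r],-1)@np.linalg.inv(E).T
q=(X[...,:3]@K.T);q=(q[...,:2]/q[...,2:]).astype(np.float32)
p=cv2.remap(g,q[...,0],q[...,1],cv2.INTER_CUBIC);f=lambda mm:int((mm-8)*2)
m=p[f(23.5):f(26)].mean(0)-p[f(20.5):f(22)].mean(0)
m=cv2.GaussianBlur(m[None],(0,0),3)[0]
print([(i,int(m[i])) for i in range(360) if m[i]==m[np.arange(i-20,i+21)%360].min()])
# handle top edge: direction of the strongest straight lines just below the collar
e=cv2.Canny(c["pixels"][245:300,280:370],30,90);L=cv2.HoughLinesP(e,1,np.pi/360,15,minLineLength=25,maxLineGap=3)
print([] if L is None else [round(float(np.degrees(np.arctan2(y2-y1,x2-x1))),1) for x1,y1,x2,y2 in L[:,0]])
E
python3 marks.py
```

```text
yaw -21.20555313538667 31.5333
[(37, -8), (100, 0), (159, 10), (219, 0), (276, -8), (336, -8)]
[0.0, 0.0, 0.0, 0.0, 0.0, 0.0, 0.0, 0.0]
```

The marks are back at 36.3°, the same stop position as before, so the nut is home again. I'll lift the key straight out without turning back.

```bash
P='from rig import robot
import numpy as np
o=robot.get_obs();print("##",o["time"],o["position"].round(4),o["ft_force"].round(1),o["moment"].round(2),o["grip_width"],np.degrees(o["q"][5]))'
python3 -m crank '[0,0,-1,0,0,0,255, 0,0,-2,0,0,0,255, 0,0,-3,0,0,0,255, 0,0,-5,0,0,0,255, 0,0,-8,0,0,0,255]' >/dev/null;python3 -c "$P"
python3 -m crank '[0,0,-6,0,0,0,255, 0,0,-12,0,0,0,255, 0,0,-24,0,0,0,255, 0,0,-36,0,0,0,255, 0,0,-50,0,0,0,255]' >/dev/null;python3 -c "$P"
python3 -m crank '[0,0,-20,0,0,0,255, 0,0,-40,0,0,0,255, 0,0,-40,0,0,0,255, 0,0,-40,0,0,0,255, 0,0,-40,0,0,0,255]' >/dev/null;python3 -c "$P"; python3 marks.py
```

```text
## 32.0 [0.4591 0.1487 0.1404] [  6.7   2.7 -25.7] [ 0.67 -1.64  0.06] 0.0337348490089295 115.91811393652962
## 32.4167 [0.4563 0.1482 0.193 ] [ 0.5 -1.  -1.2] [ 0.03  0.05 -0.  ] 0.03366446809193742 115.91797670077834
## 32.8333 [0.4571 0.1484 0.2324] [ 0.2 -0.9 -1.4] [ 0.05  0.07 -0.02] 0.033612057967930396 115.88928694671402
yaw -21.23887189241398 32.8333
[(36, -7), (95, -7), (161, 0), (218, -7), (277, -8), (334, -7)]
[0.0, 0.0, 0.0, 0.0, 0.0, 0.0, 0.0, 0.0]
```

The nut stayed home (marks at ~36°). Back to the pocket.

```bash

python3 -m crank '[13,36,0,0,0,0,255, 27,73,0,0,0,0,255, 40,109,0,0,0,0,255, 53,146,0,0,0,0,255, 67,182,0,0,0,0,255]' >/dev/null
python3 -m crank '[13,36,0,0,0,0,255, 27,73,0,0,0,0,255, 40,109,0,0,0,0,255, 53,146,0,0,0,0,255, 53,146,0,0,0,0,255]' >/dev/null
python3 -m crank '[0,0,20,0,0,0,255, 0,0,40,0,0,0,255, 0,0,60,0,0,0,255, 0,0,70,0,0,0,255, 0,0,70,0,0,0,255]' >/dev/null
python3 - <<'E'
from rig import robot
from h import *
o=robot.get_obs();M=R.from_quat(o["tool_rot"]).as_matrix()
d=np.array([.4503,-.201,o["position"][2]])-o["position"]
print(o["time"],o["position"],"tool delta mm",M.T@d*1e3,o["ft_force"],o["grip_width"])
E
```

```text
34.1333 [ 0.44930665 -0.19873594  0.15973713] tool delta mm [ 1.74621531  1.75015741 -0.01944908] [ 0.039144    0.40556914 -1.46765352] 0.03385254097528718
```

```bash
P='from rig import robot
import numpy as np
o=robot.get_obs();print("##",o["time"],o["position"].round(4),o["ft_force"].round(1),o["moment"].round(2),o["grip_width"])'
python3 -m crank '[1.5,1.6,3,0,0,0,255, 1.5,1.6,9,0,0,0,255, 1.5,1.6,15,0,0,0,255, 1.5,1.6,22,0,0,0,255, 1.5,1.6,28,0,0,0,255]' >/dev/null; python3 -c "$P"
python3 -m crank '[0,0,4,0,0,0,255, 0,0,8,0,0,0,255, 0,0,12,0,0,0,255, 0,0,15,0,0,0,255, 0,0,15,0,0,0,255]' >/dev/null; python3 -c "$P"
python3 -m crank '[0,0,0.7,0,0,0,255, 0,0,1.4,0,0,0,255, 0,0,2,0,0,0,255, 0,0,2,0,0,0,255, 0,0,2,0,0,0,255]' >/dev/null; python3 -c "$P"
```

```text
## 34.55 [ 0.4527 -0.2025  0.1348] [-0.9 -0.3 -0.9] [ 0.06  0.01 -0.  ] 0.03351293383988199
## 34.9667 [ 0.4523 -0.2024  0.1196] [-0.4  0.3 -1.2] [0.05 0.01 0.02] 0.03363486501756805
## 35.3833 [ 0.4526 -0.2025  0.1182] [-0.5  0.1 -1.9] [0.09 0.   0.01] 0.03376218442274119
```

```bash
P='from rig import robot
import numpy as np
o=robot.get_obs();print("##",o["time"],o["position"].round(4),o["ft_force"].round(1),o["moment"].round(2),o["grip_width"])'
python3 -m crank '[-1,-0.3,0.7,0,0,0,255, -1.5,-0.5,1.5,0,0,0,255, -1.5,-0.5,2.5,0,0,0,255, -1.5,-0.5,3.5,0,0,0,255, -1.5,-0.5,3.5,0,0,0,255]' >/dev/null; python3 -c "$P"
python3 -m crank '[0,0,0.3,0,0,0,255, 0,0,0.6,0,0,0,255, 0,0,0.6,0,0,0,255, 0,0,0.6,0,0,0,255, 0,0,0.6,0,0,0,255]' >/dev/null; python3 -c "$P"
```

```text
## 35.8 [ 0.4514 -0.2015  0.1147] [-0.1 -0.5  1.6] [0.03 0.07 0.02] 0.03349688966646329
## 36.2167 [ 0.4515 -0.2015  0.1147] [-0.9  0.9  6.1] [ 0.13  0.26 -0.02] 0.03333264857935161
```

Fully down: contact at 0.1147, as before. Opening, retreating, and checking numerically that it stands and nothing else moved.

```bash

python3 -m crank '[0,0,0,0,0,0,200, 0,0,0,0,0,0,150, 0,0,0,0,0,0,80, 0,0,0,0,0,0,0, 0,0,0,0,0,0,0]' >/dev/null
python3 -m crank '[0,0,0,0,0,0,0, 0,0,0,0,0,0,0, 0,0,-10,0,0,0,0, 0,0,-30,0,0,0,0, 0,0,-60,0,0,0,0]' >/dev/null
python3 -m crank '[0,0,-35,0,0,0,0, 0,0,-70,0,0,0,0, -20,0,-70,0,0,0,0, -40,0,-70,0,0,0,0, -40,0,-70,0,0,0,0]'
python3 - <<'E'
from rig import robot
from h import *
import pickle
o=robot.get_obs();c=robot.camera("wrist");s=robot.camera("side")
o5,c5,_,s5=pickle.load(open("c5.pkl","rb"));s0=pickle.load(open("c0.pkl","rb"))["side"]
def key(c,o):
    m=cv2.inRange(c["pixels"][140:225,270:370].max(2),0,75)
    k=max(cv2.findContours(m,0,1)[0],key=lambda k:cv2.contourArea(k)*(cv2.boundingRect(k)[1]>2));(x,y),wh,a=cv2.minAreaRect(k)
    return onz(c["intrinsics"],wE(c,o),(x+270,y+140),.128).round(4),np.round(wh,1)
print("key wrist now",key(c,o),"first return",key(c5,o5))
# side view: handle blob, now / first return / start
for n,i in(("now",s),("ret1",s5),("start",s0)):
    m=cv2.inRange(i["pixels"][250:300,310:340].max(2),0,60);x,y,w,h,A=max(cv2.connectedComponentsWithStats(m)[2][1:],key=lambda r:r[4]);print(n,x+310,y+250,w,h,A)
for nm,(y0,y1,x0,x1) in dict(tin=(235,275,328,356),mug=(178,216,255,300),purple=(236,282,256,282)).items():
    print(nm,"diff",np.abs(s["pixels"][y0:y1,x0:x1].astype(int)-s0["pixels"][y0:y1,x0:x1]).mean().round(1))
E
```

```text
time: 37.47
position: [0.4106, -0.1847, 0.245]
tool_rot: [0.983, -0.184, -0.002, -0.001]
ft_force: [-1.1, 0.3, -0.1]
grip_width: 0.0868
grip_force: 0.0
key wrist now (array([ 0.4514, -0.2022,  0.128 ]), array([46., 43.])) first return (array([ 0.4445, -0.1964,  0.128 ]), array([45., 43.]))
now 310 250 30 44 595
ret1 310 250 30 43 591
start 310 250 30 43 601
tin diff 1.5
mug diff 31.1
purple diff 4.1
```

The key's top is at (0.4514, -0.2022), right where it was released, so it stands upright. The tin hasn't moved. The mug's image difference is probably the arm crossing it in the side view; the arm never went near the mug.

```bash
python3 -c "
from rig import robot
print(robot.hand_in())"
```

```text
the job is handed in; nothing more can be done
None
```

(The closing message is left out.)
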